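Put the stray spice packs back in their shelf trays

TASK

Four spice packs - a tall round jar, a squat round jar, a square jar and a flat tin - stand about on the stocking bench among other groceries. Put each one back in the empty front place of the cardboard tray that holds its own kind, upright in the middle of the place, with the square jar and the tin squared up with their trays like the stock behind them. Set them down gently rather than dropping them, knock nothing over, and leave the food can and the carton where they stand.

Things in the scene. Friction and masses are not known exactly. Their poses are not given: they have to be found in the camera images.
- tall_mid (a point): The loose tall, slim round spice jar: glass, diameter 44 mm up to 66 mm height, then a black screw cap of diameter 40 mm; 88 mm high in all, about 0.16 kg. This point is its centre, on its axis, 44 mm above its underside; z is its own upward axis, x and y have no meaning (it is round).
- squat_mid (a point): The loose squat, wide round spice jar: glass, diameter 62 mm up to 47 mm height, then a black cap of diameter 58 mm; 66 mm high in all, about 0.19 kg. This point is its centre, on its axis, 33 mm above its underside; z is its own upward axis, x and y have no meaning (it is round).
- square_mid (a point): The loose square spice jar: glass, 46 x 46 mm and flat-sided up to 58 mm height, then a round black cap of diameter 36 mm; 80 mm high in all, about 0.17 kg. This point is its centre, 40 mm above its underside; x and y are square to its flat sides (all four sides alike), z is its own upward axis.
- tin_mid (a point): The loose flat spice tin: upright and rectangular, 34 mm thick along its x, 56 mm wide along its y, 80 mm high with its black lid, about 0.11 kg. This point is its centre, 40 mm above its underside; front and back are alike.
- tray_tall: Fixed cardboard shelf tray with two tall slim round jars in line behind an empty front place. Origin: centre of that empty place, at bench level; x along the lane to the stock, y across, z up. Floor 4 mm thick; place 64 (x) by 64 (y) mm inside, lips 14 mm high at its front and sides, 42 mm beside the stock. Next stock centre at x = 64 mm.
- tray_squat: Fixed cardboard shelf tray with two squat wide round jars in line behind an empty front place. Origin: centre of that empty place, at bench level; x along the lane to the stock, y across, z up. Floor 4 mm thick; place 82 (x) by 82 (y) mm inside, lips 14 mm high at its front and sides, 42 mm beside the stock. Next stock centre at x = 82 mm.
- tray_square: Fixed cardboard shelf tray with two square jars in line behind an empty front place. Origin: centre of that empty place, at bench level; x along the lane to the stock, y across, z up. Floor 4 mm thick; place 66 (x) by 66 (y) mm inside, lips 14 mm high at its front and sides, 42 mm beside the stock. Next stock centre at x = 66 mm.
- tray_tin: Fixed cardboard shelf tray with two flat tins in line behind an empty front place. Origin: centre of that empty place, at bench level; x along the lane to the stock, y across, z up. Floor 4 mm thick; place 54 (x) by 76 (y) mm inside, lips 14 mm high at its front and sides, 42 mm beside the stock. Next stock centre at x = 54 mm. The tin's x goes along the tray's x.
- can_mid (a point): A loose food can, not to be moved: diameter 66 mm, 52 mm high, steel with a paper band and a ring pull. This point is its centre, 26 mm above its underside.
- carton_mid (a point): A loose cream-coloured carton of groceries with a green-grey band, not to be moved: 50 mm along its x, 74 mm along its y, 42 mm high. This point is its centre, 21 mm above its underside.

How it is judged:
By the outcome, as a careful person would: the job done as asked, in the order asked, and still so for the second after the job is handed in, with the robot touching nothing.
It also fails if it takes over 118 s, if anything falls off the work surface, if the arm or the gripper's body presses on something with over 40 N, if the wrist force passes 120 N, or if a joint passes its speed limit or range.

ROBOT

A 7-joint arm with a two-finger parallel gripper is mounted at the origin on the work surface. World frame = base frame: x ahead of the robot, y to its left, z up, the work surface at z = 0. Lengths are in m, angles in rad, forces in N, time in s.
With the tool pointing down it reaches from about 0.35 to 0.9 m from the base axis. Payload 7.2 kg.
Tool frame: the origin (TCP) lies midway between the tips of the shut fingers; the grasp point (between the pads) lies 19 mm behind it (bot.grip_point_offset is the z of the grasp point in the tool frame, in m); z points along the fingers, y is the direction in which the jaws open and shut (so a half turn about z gives the same grasp; the last joint's range is limited). The gripper opens to 88 mm and grips with 3 to 60 N. Pads are 20 mm wide; open, the fingers measure 115 mm over their backs; the gripper's body (75 mm by 178 mm) begins 61 mm behind the grasp point.
Start: joints at [1.27, 0.411, -0.013, 1.596, 0.006, 1.134, -0.082], TCP at [0.144, -0.608, 0.188] pointing down, gripper open.
Joint ranges: [-2.95, 2.95], [-0.29, 1.99], [-1.47, 1.44], [0.14, 2.54], [-1.03, 4.17], [0.13, 1.85], [-2.86, 2.86]. Speed limits (rad/s): [2.39, 2.39, 3.01, 3.01, 3.14, 3.14, 3.14].

INTERFACE

Orientations are given as a 3x3 rotation matrix whose columns are the frame's x, y, z axes.
In Python, from cell import bot gives the robot as it stands.
- The arm moves only by the tool arm_command, never from a script. Its argument "series" is one flat list of numbers, 5 for each row, row after row: the shift along the world's x, y, z in mm, then the turn about the world's z in degrees, then the opening, from 0 (shut) to 1 (fully open). A call has 1 to 10 rows; each row shifts and turns the commanded pose from where the row before left it; what a row does not reach is not made up. A row lasts 1/12 s, in which the tool goes at most 41.7 mm and 7.16 degrees, less where a joint would pass 70% of its speed; a pose out of reach is approached as far as the arm can. A call with a gripper value outside its range is refused whole. The fingers move at their own pace and stop on an object; "force" is the grip in N (left out, the last holds). Time passes only in rows, so rows that do not move let the fingers close. It gives the time, the measured TCP pose, the force and the opening at its end, in the units of the state.
- bot.get_state(): the state, without advancing time (a new reading comes with each control period).
- bot.read_camera(name): name is "side" or "top"; returns the picture (480x640x3 uint8, red, green, blue); there is no depth.
- bot.camera_info(name): a dict with "fx", "fy", "cx", "cy" (pixels), "k1" (the pictures are not rectified: a ray, as slopes to the right and down, at radius r is drawn at 1 + k1 r^2 times it, then the intrinsics apply), "camera_from_world" (4x4, takes a point from world to camera coordinates). Camera axes: x right, y down, z forward; pixel columns grow to the right and rows downward; lengths in m; the calibration is good to about 2 mm. A picture is of the moment at which its call begins. camera_info takes no time and is no camera call.
- bot.sign_off(): hands the job in, once; it reports no verdict.
The state is a dict: "time": time; "q": joint angles; "qd": joint speeds; "joint_torque": joint torques, N m; "ee_pos": TCP position; "eef_rot": TCP orientation; "ft_force": force on the tool from outside, world axes, zero at the start; "ft_torque": the same for the moment, N m; "opening": finger opening in m.
Only numpy, scipy, OpenCV 4.12 (cv2) and the standard library are available. Lean on these libraries where they do the work, as an engineer would, in place of code of your own. Each camera call takes 0.05 s, during which the arm holds its last target. There are 200 camera calls.

## Working session

There is one attempt and no reset: what is moved stays moved. The work goes in short steps, Python scripts to look and compute and a tool call to move; the robot and the scene stay as the last step left them, time stands still between calls to the robot, and variables do not carry over. Pictures are saved under pics/ and viewed, about 12 in all and at most 16, crops included, and the job is handed in when it is done.

Besides the shell and the picture viewer there is one more tool, called after ">>>" as name(argument=value, ...), one argument or row to a line, values as JSON. arm_command: Moves the arm, as the interface text tells. Its arguments: {"type":"object","properties":{"series":{"type":"array"},"force":{"type":"number"}},"required":["series"]}

```bash
mkdir -p pics; ls
python3 - <<'E'
from cell import bot
import cv2,numpy as np
np.set_printoptions(precision=4,suppress=True)
for n in("top","side"):
    cv2.imwrite(f"pics/{n}0.png",bot.read_camera(n)[:,:,::-1]); print(n,bot.camera_info(n))
s=bot.get_state(); print(s['time'],s['ee_pos'],s['eef_rot'],s['opening'],bot.grip_point_offset,s['ft_force'])
E
```

```text
pics
top {'fx': 559.6069546948834, 'fy': 559.6069546948834, 'cx': 321.58204833190194, 'cy': 247.18925843066043, 'k1': -0.05542526036948911, 'camera_from_world': array([[-0.0204, -0.9998,  0.0051,  0.0127],
       [-0.9855,  0.0193, -0.1687,  0.5302],
       [ 0.1686, -0.0085, -0.9856,  1.1949],
       [ 0.    ,  0.    ,  0.    ,  1.    ]])}
side {'fx': 529.7520561516889, 'fy': 529.7520561516889, 'cx': 323.41850855784145, 'cy': 234.815330123159, 'k1': 0.04343770509970179, 'camera_from_world': array([[-0.7929, -0.6093,  0.0009,  0.4331],
       [-0.4705,  0.6113, -0.6364,  0.2947],
       [ 0.3872, -0.5051, -0.7714,  0.9995],
       [ 0.    ,  0.    ,  0.    ,  1.    ]])}
0.1 [ 0.144  -0.6077  0.1877] [[ 0.973   0.2307 -0.0004]
 [ 0.2307 -0.973   0.0014]
 [-0.0001 -0.0014 -1.    ]] 0.08776543996249574 -0.0187 [-0.17   -0.6906  0.3871]
```

View pics/top0.png

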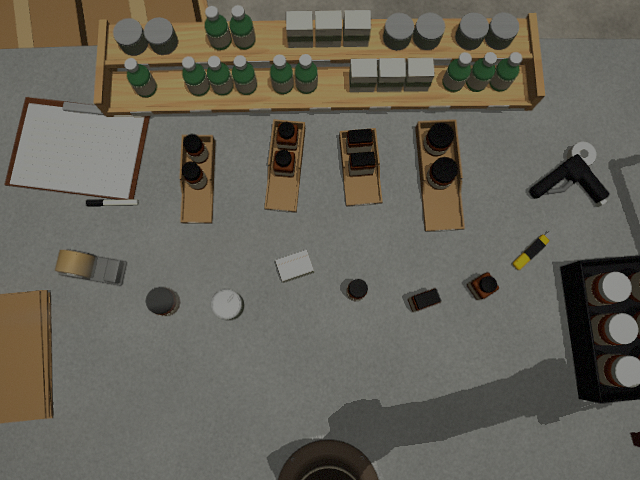

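View pics/side0.png

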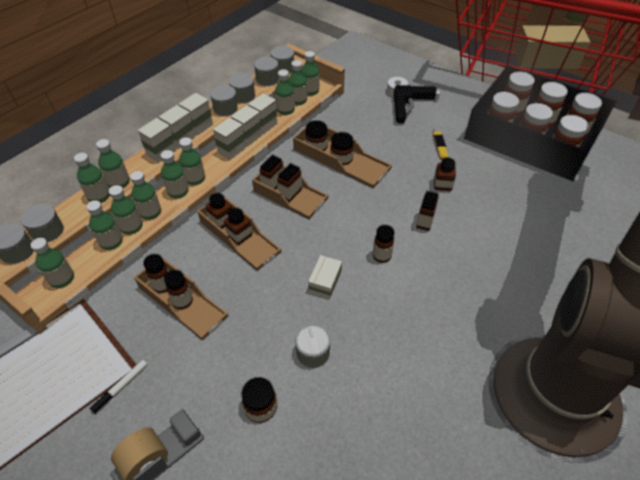

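The top view shows the squat jar at (161,301), can (228,305), carton (295,266), tall jar (357,289), tin (425,300) and square jar (484,285). The trays, left to right, are tall, square, tin and squat. Next I'll view enlarged crops.

```bash
cat > h.py <<'E'
import cv2,numpy as np
from cell import bot
np.set_printoptions(precision=4,suppress=True)
I={n:bot.camera_info(n) for n in("top","side")}
def ray(n,uv):
    c=I[n];K=np.array([[c['fx'],0,c['cx']],[0,c['fy'],c['cy']],[0,0,1]])
    p=cv2.undistortPointsIter(np.float64(uv).reshape(-1,1,2),K,np.array([c['k1'],0,0,0.]),None,None,(3,50,1e-10))[:,0]
    T=c['camera_from_world'];R=T[:3,:3]
    return -R.T@T[:3,3],np.c_[p,np.ones(len(p))]@R
def plane(n,uv,z):
    o,d=ray(n,uv); return o+d*((z-o[2])/d[:,2])[:,None]
def proj(n,P):
    c=I[n];T=c['camera_from_world'];p=np.atleast_2d(P)@T[:3,:3].T+T[:3,3];p=p[:,:2]/p[:,2:]
    return p*(1+c['k1']*(p**2).sum(1,keepdims=True))*[c['fx'],c['fy']]+[c['cx'],c['cy']]
def tri(a,b):
    o1,d1=ray("top",a);o2,d2=ray("side",b);r=[]
    for u,v in zip(d1,d2):
        s,t=np.linalg.lstsq(np.c_[u,-v],o2-o1,rcond=None)[0]
        p,q=o1+s*u,o2+t*v; r.append([*(p+q)/2,np.linalg.norm(p-q)])
    return np.array(r)
def crop(src,box,s,out,gam=.55):
    im=cv2.imread(src) if isinstance(src,str) else src[:,:,::-1]
    x0,y0,x1,y1=box;c=im[y0:y1,x0:x1]
    c=cv2.resize(c,None,fx=s,fy=s,interpolation=cv2.INTER_CUBIC)
    c=(255*(c/255.)**gam).astype(np.uint8)
    for x in range(x0-x0%20+20,x1,20): cv2.putText(c,str(x),(int((x-x0)*s),8),0,.3,(0,0,255)); cv2.line(c,(int((x-x0)*s),10),(int((x-x0)*s),16),(0,0,255))
    for y in range(y0-y0%20+20,y1,20): cv2.putText(c,str(y),(0,int((y-y0)*s)),0,.3,(0,0,255))
    cv2.imwrite(out,c)
E
python3 - <<'E'
from h import *
crop("pics/top0.png",(135,112,515,322),2.1,"pics/c1.png")
crop("pics/side0.png",(125,110,475,425),1.9,"pics/c2.png")
E
```

```text
(no output)
```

View pics/c1.png

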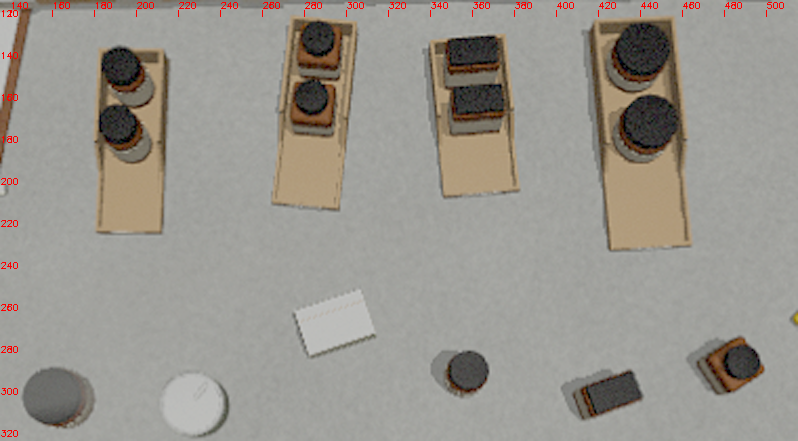

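View pics/c2.png

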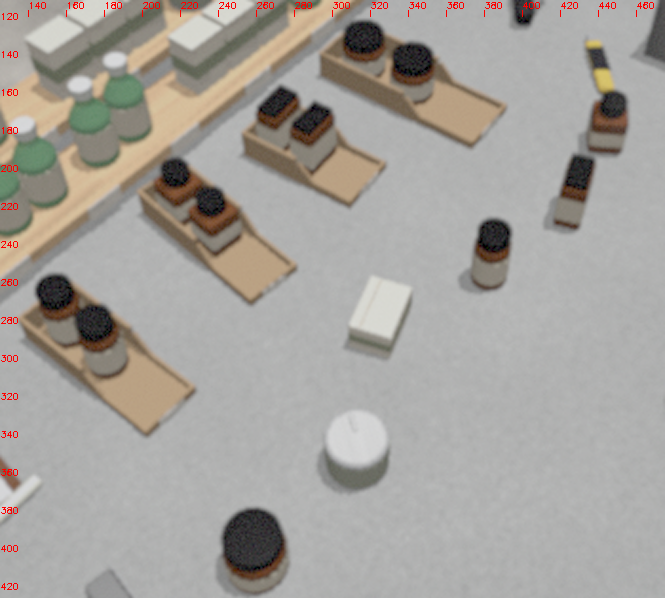

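```bash
cat > m.py <<'E'
from h import *
def masks(n,f):
    im=cv2.imread(f);hsv=cv2.cvtColor(im,cv2.COLOR_BGR2HSV)
    black=cv2.inRange(im,(0,0,0),(38,38,38))
    brown=cv2.inRange(hsv,(8,70,60),(22,255,255))
    return black,brown
if __name__=="__main__":
  for n,win in(("top",(135,112,515,325)),("side",(125,110,475,425))):
    b,w=masks(n,f"pics/{n}0.png");x0,y0,x1,y1=win
    for nm,m,amin in(("cap",b,60),("tray",w,500)):
        z=np.zeros_like(m);z[y0:y1,x0:x1]=m[y0:y1,x0:x1]
        for c in cv2.findContours(z,cv2.RETR_EXTERNAL,cv2.CHAIN_APPROX_NONE)[0]:
            a=cv2.contourArea(c)
            if a<amin: continue
            if nm=="cap":
                M=cv2.moments(c);r=cv2.minAreaRect(c);print(n,nm,int(a),"cen",np.array([M['m10']/a,M['m01']/a]).round(1),"rect",np.round(r[0],1),np.round(r[1],1),round(r[2],1))
            else:
                print(n,nm,int(a),cv2.approxPolyDP(cv2.convexHull(c),2.5,True)[:,0].tolist())
E
python3 m.py
```

```text
top cap 339 cen [425.3 298.8] rect [425.4 298.8] [15.  26.6] 70.0
top cap 270 cen [357.2 288.5] rect [357.  288.5] [18.7 19.3] 71.6
top cap 212 cen [487.5 284.1] rect [487.5 284. ] [16. 17.] 90.0
top cap 271 cen [190.8 171. ] rect [192. 171.] [18. 20.] 90.0
top cap 364 cen [361.8 160.2] rect [362.9 160. ] [19.3 28.9] 79.9
top cap 214 cen [282.9 157.5] rect [285.5 157. ] [18. 21.] 90.0
top cap 275 cen [192.3 143.7] rect [193.  144.5] [21. 20.] 90.0
top cap 356 cen [359.3 137.2] rect [359.9 137.6] [17.  26.6] 84.8
top cap 1178 cen [442.5 152.8] rect [442.4 155.4] [66.1 29.9] 84.1
top cap 204 cen [286.1 130. ] rect [286. 130.] [16. 16.] 90.0
top tray 1376 [[212, 135], [211, 222], [181, 222], [180, 180], [197, 135]]
top tray 1232 [[375, 128], [382, 202], [346, 205], [340, 131]]
top tray 2194 [[454, 119], [462, 176], [464, 227], [426, 230], [417, 123]]
top tray 2788 [[273, 119], [304, 122], [296, 211], [264, 207]]
side cap 824 cen [257.5 394.9] rect [257.2 394.5] [32.6 32.3] 71.6
side cap 333 cen [173.9 280.1] rect [174.3 280.3] [22.8 20.9] 75.1
side cap 292 cen [153.6 264.3] rect [153.  
[... 599 characters left out ...]
30.1] [19.1 22.2] 56.3
side cap 157 cen [470.9 128.5] rect [469.5 125.5] [31.  9.] 90.0
side cap 100 cen [400.1 115.6] rect [400. 116.] [12. 10.] 90.0
side tray 1735 [[135, 276], [145, 268], [185, 275], [226, 312], [226, 316], [201, 338], [138, 284]]
side tray 1247 [[197, 210], [208, 204], [243, 212], [280, 251], [256, 269]]
side tray 895 [[253, 179], [259, 173], [300, 177], [327, 197], [308, 217], [288, 208], [253, 184]]
side tray 776 [[144, 148], [163, 161], [161, 177], [131, 197], [126, 196], [125, 160]]
side tray 1239 [[294, 137], [305, 128], [355, 143], [390, 167], [373, 186], [344, 173]]
side tray 3817 [[315, 110], [143, 247], [125, 254], [125, 234], [156, 190], [213, 148], [276, 112]]
```

Run:
```python
from h import *
print("cams",[ray(n,[[320,240]])[0] for n in I])
im=cv2.imread("pics/top0.png");g=cv2.cvtColor(im,cv2.COLOR_BGR2HSV)
# squat loose cap in top view: darker than bench, unsaturated
m=cv2.inRange(im[280:325,140:185],(0,0,0),(82,82,82));n,l,s,c=cv2.connectedComponentsWithStats(m);k=1+s[1:,4].argmax();print("squat",s[k],c[k]+[140,280],im[300,161],im[290,200])
sq=c[k]+[140,280]
C=dict(tall=((357.2,288.5),(384.1,235.)),squat=(sq,(257.5,394.9)),square=((487.5,284.1),(446.7,165.1)),tin=((425.3,298.8),(429.4,200.9)),
t1=((190.8,171),(173.9,280.1)),t2=((192.3,143.7),(153.6,264.3)),tin1=((361.8,160.2),(288.1,174.3)),tin2=((359.3,137.2),(269.9,165.7)),sq2=((286.1,130),(216.7,200.9)))
for k,(a,b) in C.items(): print(k,tri([a],[b])[0])
T=dict(tall=([[181,222],[211,222]],[[201,338],[226,314]]),square=([[264,207],[296,211]],[[256,269],[280,251]]),tin=([[346,205],[382,202]],[[308,217],[327,197]]),squat=([[426,230],[464,227]],[[373,186],[390,167]]))
for k,(a,b) in T.items(): print("front",k,tri(a,b).round(4).tolist())
```

```text
cams [array([0.3213, 0.0127, 1.2671]), array([0.0951, 0.5885, 0.9581])]
squat [  6   7  34  29 778] [162.4229 300.9653] [52 55 55] [109 113 113]
tall [ 0.435  -0.0719  0.0716  0.001 ]
squat [0.4199 0.3542 0.0432 0.0042]
square [ 0.4391 -0.356   0.0644  0.0007]
tin [ 0.4088 -0.2171  0.0741  0.0009]
t1 [0.7016 0.2885 0.0789 0.0009]
t2 [0.7651 0.2866 0.0778 0.0001]
tin1 [ 0.7224 -0.0913  0.0692  0.0014]
tin2 [ 0.7769 -0.0875  0.0688  0.0015]
sq2 [0.7954 0.0768 0.0709 0.0004]
front tall [[0.6035, 0.326, 0.0052, 0.002], [0.6019, 0.2562, 0.0064, 0.0024]]
front square [[0.6337, 0.1329, 0.0037, 0.002], [0.6249, 0.0596, 0.0001, 0.001]]
front tin [[0.6357, -0.0566, 0.0057, 0.001], [0.6427, -0.1411, 0.0002, 0.0011]]
front squat [[0.5731, -0.2405, 0.0026, 0.0004], [0.5799, -0.331, -0.0035, 0.0]]
```

Run:
```python
from h import *
from m import masks
import math
t=cv2.imread("pics/top0.png")
print("squat top",plane("top",[[161.5,300.7]],.0565),"side",plane("side",[[257.5,394.9]],.0565))
for nm,a,b,z in(("tall",(357.2,288.5),(384.1,235.),.077),("square",(487.5,284.1),(446.7,165.1),.069),("tin",(425.3,298.8),(429.4,200.9),.077)):
    print(nm,plane("top",[a],z)[0],plane("side",[b],z)[0])
# stock caps separated by opening
for n,wins in(("top",dict(sq=(268,118,300,170),squat=(420,118,462,192))),("side",dict(sq=(200,190,250,230),squat=(300,115,360,160)))):
    b,_=masks(n,f"pics/{n}0.png")
    for k,(x0,y0,x1,y1) in wins.items():
        w=np.zeros_like(b);w[y0:y1,x0:x1]=b[y0:y1,x0:x1]
        w=cv2.morphologyEx(w,cv2.MORPH_OPEN,cv2.getStructuringElement(2,(11,11) if k=="sq" else (17,17)))
        N,l,s,c=cv2.connectedComponentsWithStats(w)
        for i in range(1,N): print(n,k,s[i],c[i].round(1),plane(n,[c[i]],.073 if k=="sq" else .0605)[0])
# amber body of loose square in top
hsv=cv2.cvtColor(t,cv2.COLOR_BGR2HSV)
for k,(x0,y0,x1,y1) in dict(square=(460,268,505,305),tin=(405,285,445,315)).items():
    m=cv2.inRange(hsv[y0:y1,x0:x1],(0,90,25),(20,255,255))|cv2.inRange(t[y0:y1,x0:x1],(0,0,0),(38,38,38))
    c=max(cv2.findContours(m,0,cv2.CHAIN_APPROX_NONE)[0],key=cv2.contourArea);r=cv2.minAreaRect(c);q=cv2.boxPoints(r)+[x0,y0]
    P=plane("top",q,.058 if k=="square" else .078);e=np.diff(P[[0,1,2]],axis=0)[:,:2]
    print(k,r,P[:,:2].mean(0),"len",np.linalg.norm(e,axis=1),"ang",np.degrees(np.arctan2(e[:,1],e[:,0])))
for k,uv in dict(tall=[[181,222.5],[211.5,222.5]],square=[[264,207.5],[296,211.5]],tin=[[346,205.5],[382,202.5]],squat=[[426,230.5],[464,227.5]]).items():
    P=plane("top",uv,0)[:,:2];e=P[1]-P[0];L=np.linalg.norm(e);x=np.array([-e[1],e[0]])/L
    print("tray",k,P.mean(0),"w",L,"yaw",np.degrees(math.atan2(x[1],x[0])))
```

```text
squat top [[0.4176 0.3515 0.0565]] side [[0.4171 0.3585 0.0565]]
tall [ 0.4341 -0.0717  0.077 ] [ 0.4334 -0.0678  0.077 ]
square [ 0.4383 -0.3547  0.069 ] [ 0.4377 -0.351   0.069 ]
tin [ 0.409  -0.2163  0.077 ] [ 0.4074 -0.2145  0.077 ]
top sq [279 122  16  17 216] [286.3 129.9] [0.795  0.0763 0.073 ]
top sq [275 150  16  17 213] [282.8 158. ] [0.7289 0.0847 0.073 ]
top squat [426 123  29  26 570] [440.2 135.4] [ 0.781  -0.2733  0.0605]
top squat [430 157  29  27 570] [443.8 169.8] [ 0.6991 -0.2765  0.0605]
side sq [210 193  15  16 192] [216.8 200.9] [0.7933 0.0779 0.073 ]
side sq [228 208  16  17 207] [235. 216.] [0.7285 0.0861 0.073 ]
side squat [306 121  21  18 290] [316.  129.7] [ 0.7786 -0.2705  0.0605]
side squat [332 133  21  18 296] [341.9 141.6] [ 0.6971 -0.2739  0.0605]
square ((24.423076629638672, 16.884614944458008), (21.910654067993164, 23.020057678222656), 56.30992889404297) [ 0.4379 -0.3512] len [0.0518 0.0472] ang [ -58.4192 -149.3544]
tin ((20.335647583007812, 13.943564414978027), (15.441299438476562, 26.655149459838867), 69.14553833007812) [ 0.4087 -0.2162] len [0.0576 0.0327] ang [ -70.6348 -161.9096]
tray tall [0.6018 0.2911] w 0.07104612082251714 yaw -1.1704984092243362
tray square [0.6288 0.0966] w 0.07513232256997816 yaw -8.432623348863133
tray tin [ 0.6383 -0.0992] w 0.08441011405318635 yaw 3.8314682697324187
tray squat [ 0.5753 -0.2854] w 0.08929416608625404 yaw 3.4979297280871653
```

Cap heights triangulate to about 72–79 mm and trays sit at bench level, so the stock spacing agrees with the text. First the tall jar.

>>> arm_command(
  series=[18, 34, 0, 0, 1, 18, 34, 0, 0, 1, 18, 34, 0, 0, 1, 18, 34, 0, 0, 1, 18, 34, 0, 0, 1, 18, 34, 0, 0, 1, 18, 34, 0, 0, 1, 18, 34, 0, 0, 1, 18, 34, 0, 0, 1, 18, 34, 0, 0, 1],
  force=15,
)

```text
time: 0.93
ee_pos: [0.3244, -0.2663, 0.1884]
eef_rot: [[0.973, 0.231, -0.0], [0.231, -0.973, -0.0], [-0.0, 0.0, -1.0]]
ft_force: [1.4, 0.5, 0.7]
opening: 0.0878
```

>>> arm_command(
  series=[18, 33, 0, 0, 1, 18, 33, 0, 0, 1, 18, 33, 0, 0, 1, 18, 33, 0, 0, 1, 18, 33, 0, 0, 1, 18, 33, 0, 0, 1, 2, 0, -10, 0, 1, 0, 0, -30, 0, 1, 0, 0, -30, 0, 1, 0, 0, 0, 0, 1],
)

```text
time: 1.77
ee_pos: [0.4306, -0.0698, 0.1141]
eef_rot: [[0.973, 0.231, -0.008], [0.231, -0.973, 0.002], [-0.007, -0.003, -1.0]]
ft_force: [-0.6, -0.1, -0.7]
opening: 0.0881
```

>>> arm_command(
  series=[0, 0, -30, 0, 1, 0, 0, -30, 0, 1, 0, 0, -25, 0, 1, 0, 0, -10, 0, 1, 0, 0, 0, 0, 1, 0, 0, 0, 0, 1, 0, 0, 0, 0, 0.4, 0, 0, 0, 0, 0.3, 0, 0, 0, 0, 0.3, 0, 0, 0, 0, 0.3],
)

```text
time: 2.6
ee_pos: [0.4348, -0.0704, 0.0243]
eef_rot: [[0.973, 0.23, 0.002], [0.23, -0.973, -0.001], [0.001, 0.001, -1.0]]
ft_force: [0.5, 0.3, -0.1]
opening: 0.0643
```

>>> arm_command(
  series=[0, 0, 0, 0, 0.2, 0, 0, 0, 0, 0.2, 0, 0, 0, 0, 0.2, 0, 0, 0, 0, 0.2, 0, 0, 0, 0, 0.2, 0, 0, 0, 0, 0.2],
)

```text
time: 3.1
ee_pos: [0.4343, -0.0702, 0.0235]
eef_rot: [[0.973, 0.231, 0.0], [0.231, -0.973, -0.0], [0.0, 0.0, -1.0]]
ft_force: [0.0, -1.2, 3.0]
opening: 0.0434
```

>>> arm_command(
  series=[0, 0, 15, 0, 0.2, 0, 0, 35, 0, 0.2, 0, 0, 40, 0, 0.2, 0, 0, 30, 0, 0.2, 10, 15, 0, -1.5, 0.2, 17, 30, 0, -1.5, 0.2, 17, 30, 0, -1.5, 0.2, 17, 30, 0, -1.5, 0.2, 17, 30, 0, -1.5, 0.2, 17, 30, 0, -1.5, 0.2],
)

```text
time: 3.93
ee_pos: [0.5293, 0.0962, 0.143]
eef_rot: [[0.997, 0.074, -0.001], [0.074, -0.997, -0.0], [-0.001, 0.0, -1.0]]
ft_force: [1.1, -0.9, -0.0]
opening: 0.0431
```

>>> arm_command(
  series=[17, 30, 0, -1.5, 0.2, 17, 30, 0, -1.5, 0.2, 17, 30, 0, -1.5, 0.2, 17, 30, 0, -1.5, 0.2, 17, 30, 0, 0, 0.2, 17, 30, 0, 0, 0.2, 17, 30, 0, 0, 0.2, 7, 15, 0, 0, 0.2, 0, 0, 0, 0, 0.2, 0, 0, 0, 0, 0.2],
)

```text
time: 4.77
ee_pos: [0.6541, 0.3209, 0.1419]
eef_rot: [[1.0, -0.027, -0.002], [-0.027, -1.0, -0.001], [-0.002, 0.001, -1.0]]
ft_force: [-0.4, -0.2, -2.4]
opening: 0.0439
```

Run:
```python
from h import *
s=bot.get_state();print(s['ee_pos'],s['ft_force'],s['opening'],s['q'])
for n in I: cv2.imwrite(f"pics/{n}1.png",bot.read_camera(n)[:,:,::-1])
im=np.hstack([cv2.resize(cv2.imread("pics/top1.png")[90:290,130:330],(400,400)),cv2.resize(cv2.imread("pics/side1.png")[180:380,80:280],(400,400))])
cv2.imwrite("pics/v1.png",(255*(im/255.)**.55).astype(np.uint8))
```

```text
[0.6541 0.3209 0.1419] [-0.3819 -0.177  -2.3911] 0.04388201243073418 [-0.2404  0.6755 -0.4779  1.3299  0.3112  1.212  -2.3354]
```

View pics/v1.png

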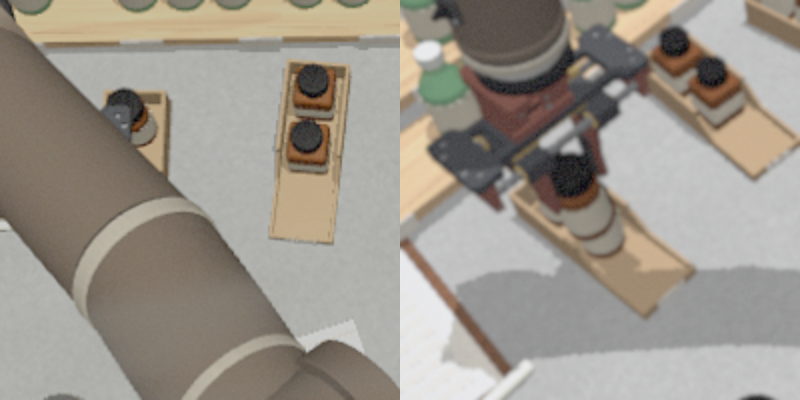

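The overhead picture is blocked by the arm. The side picture shows the tall jar held upright about 30 mm past its place, because I added a row too many. I'll go back and lower it.

>>> arm_command(
  series=[-8, -15, 0, 0, 0.2, -8, -16, 0, 0, 0.2, 0, 0, -25, 0, 0.2, 0, 0, -30, 0, 0.2, 0, 0, -25, 0, 0.2, 0, 0, -15, 0, 0.2, 0, 0, -10, 0, 0.2, 0, 0, -5, 0, 0.2, 0, 0, 0, 0, 0.2, 0, 0, 0, 0, 0.2],
)

```text
time: 5.7
ee_pos: [0.6398, 0.2891, 0.0345]
eef_rot: [[1.0, -0.029, 0.001], [-0.029, -1.0, 0.001], [0.001, -0.001, -1.0]]
ft_force: [0.2, 0.2, -1.6]
opening: 0.0436
```

Run:
```python
from h import *
s=bot.get_state();print(s['ee_pos'],s['ft_force'],s['opening'])
for n in I: cv2.imwrite(f"pics/{n}2.png",bot.read_camera(n)[:,:,::-1])
crop("pics/side2.png",(120,230,270,350),5,"pics/v2.png")
```

```text
[0.6398 0.2891 0.0345] [ 0.2037  0.1505 -1.61  ] 0.043600258828055564
```

View pics/v2.png

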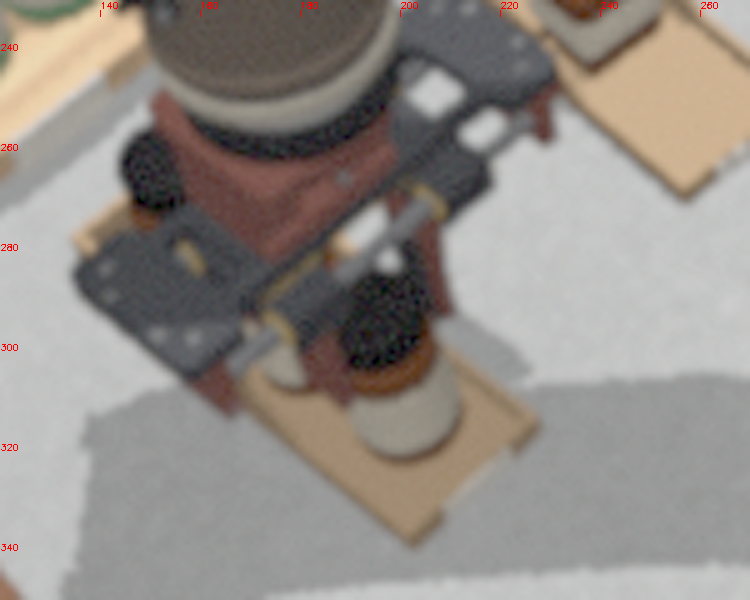

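The jar hangs over the middle of its place. Lowering gently.

>>> arm_command(
  series=[0, 0, -2, 0, 0.2, 0, 0, -1, 0, 0.2, 0, 0, -1, 0, 0.2, 0, 0, 0, 0, 0.2, 0, 0, 0, 0, 0.2],
)

```text
time: 6.22
ee_pos: [0.6391, 0.2889, 0.0294]
eef_rot: [[1.0, -0.029, -0.0], [-0.029, -1.0, -0.0], [-0.0, 0.0, -1.0]]
ft_force: [-0.3, 0.5, -1.5]
opening: 0.0433
```

>>> arm_command(
  series=[0, 0, -1, 0, 0.2, 0, 0, -0.5, 0, 0.2, 0, 0, 0, 0, 0.2, 0, 0, 0, 0, 0.2],
)

```text
time: 6.55
ee_pos: [0.6391, 0.2889, 0.0279]
eef_rot: [[1.0, -0.029, -0.0], [-0.029, -1.0, -0.0], [-0.0, 0.0, -1.0]]
ft_force: [0.2, 0.5, -2.0]
opening: 0.0437
```

>>> arm_command(
  series=[-1, 1, -0.5, 0, 0.2, 0, 0, -0.5, 0, 0.2, 0, 0, 0, 0, 0.2, 0, 0, 0, 0, 0.2],
)

```text
time: 6.88
ee_pos: [0.6388, 0.2895, 0.0276]
eef_rot: [[1.0, -0.029, 0.001], [-0.029, -1.0, -0.0], [0.001, 0.0, -1.0]]
ft_force: [0.3, -2.7, 4.9]
opening: 0.0435
```

>>> arm_command(
  series=[0, 0, -0.5, 0, 0.2, 0, 0, 0, 0, 0.2, 0, 0, 0, 0, 0.2],
)

```text
time: 7.13
ee_pos: [0.6391, 0.2895, 0.0276]
eef_rot: [[1.0, -0.03, 0.002], [-0.03, -1.0, -0.0], [0.002, 0.0, -1.0]]
ft_force: [0.4, -3.5, 8.1]
opening: 0.0435
```

>>> arm_command(
  series=[0, 0, 0.8, 0, 0.2, 0, 0, 0, 0, 0.4, 0, 0, 0, 0, 0.55, 0, 0, 0, 0, 0.7, 0, 0, 0, 0, 0.7, 0, 0, 0, 0, 0.7, 0, 0, 20, 0, 0.7, 0, 0, 35, 0, 0.7, 0, 0, 40, 0, 0.7, 0, 0, 20, 0, 1],
)

```text
time: 7.97
ee_pos: [0.6392, 0.2913, 0.1467]
eef_rot: [[1.0, -0.029, 0.004], [-0.029, -1.0, 0.003], [0.003, -0.003, -1.0]]
ft_force: [0.7, 0.3, 1.0]
opening: 0.0656
```

>>> arm_command(
  series=[-15, 4, 0, 0, 1, -35, 10, 0, 0, 1, -35, 10, 0, 0, 1, -35, 10, 0, 0, 1, -35, 10, 0, 0, 1, -35, 10, 0, 0, 1, -20, 6, 0, 0, 1, -10, 3, 0, 0, 1, 0, 0, 0, 0, 1, 0, 0, 0, 0, 1],
)

```text
time: 8.8
ee_pos: [0.4192, 0.3527, 0.1424]
eef_rot: [[1.0, -0.029, 0.001], [-0.029, -1.0, -0.0], [0.001, -0.0, -1.0]]
ft_force: [-0.1, -0.9, 0.4]
opening: 0.0874
```

Run:
```python
from h import *
from m import masks
s=bot.get_state();print(s['ee_pos'],s['ft_force'],s['opening'],s['q'])
for n in I: cv2.imwrite(f"pics/{n}3.png",bot.read_camera(n)[:,:,::-1])
im=np.hstack([cv2.resize(cv2.imread("pics/top3.png")[130:330,120:320],(400,400)),cv2.resize(cv2.imread("pics/side3.png")[240:440,110:310],(400,400))])
cv2.imwrite("pics/v3.png",(255*(im/255.)**.55).astype(np.uint8))
```

```text
[0.4192 0.3527 0.1424] [-0.0947 -0.8749  0.362 ] 0.08741171553622892 [-0.3374  0.3869 -0.5759  1.8104  0.2452  1.015  -2.6098]
```

View pics/v3.png

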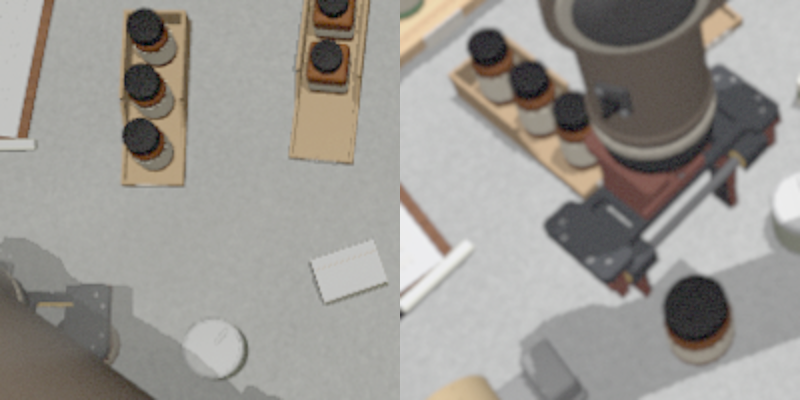

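The tall jar stands in line with its stock, at crop (143,140) beneath (144,85). The squat jar lies below the open gripper. Descending and closing.

>>> arm_command(
  series=[0, 1, -25, 0, 1, 0, 0, -30, 0, 1, 0, 0, -30, 0, 1, 0, 0, -20, 0, 1, 0, 0, -12, 0, 1, 0, 0, -6, 0, 1, 0, 0, 0, 0, 1, 0, 0, 0, 0, 0.75, 0, 0, 0, 0, 0.6, 0, 0, 0, 0, 0.5],
  force=18,
)

```text
time: 9.73
ee_pos: [0.419, 0.3545, 0.0205]
eef_rot: [[1.0, -0.029, 0.002], [-0.029, -1.0, 0.001], [0.002, -0.001, -1.0]]
ft_force: [-0.5, 0.2, -0.0]
opening: 0.0711
```

>>> arm_command(
  series=[0, 0, 0, 0, 0.45, 0, 0, 0, 0, 0.45, 0, 0, 0, 0, 0.45, 0, 0, 0, 0, 0.45, 0, 0, 0, 0, 0.45],
)

```text
time: 10.15
ee_pos: [0.4186, 0.3544, 0.0201]
eef_rot: [[1.0, -0.029, 0.001], [-0.029, -1.0, 0.001], [0.001, -0.001, -1.0]]
ft_force: [-0.7, -1.3, 6.9]
opening: 0.0575
```

Opening reads 57.5 mm, not 62, so I'm checking the grasp.

Run:
```python
from h import *
for n in I: cv2.imwrite(f"pics/{n}4.png",bot.read_camera(n)[:,:,::-1])
crop("pics/side4.png",(180,330,330,440),5,"pics/v4.png")
print(bot.get_state()['ft_torque'], proj("side",[[.4186,.3544,0],[.4186,.3544,.0391],[.4186,.3544,.066],[.4186,.3544,.047]]))
```

```text
[-0.0055  0.1434 -0.0518] [[261.231  405.1925]
 [259.3072 396.6139]
 [257.9114 390.396 ]
 [258.9037 394.8156]]
```

View pics/v4.png

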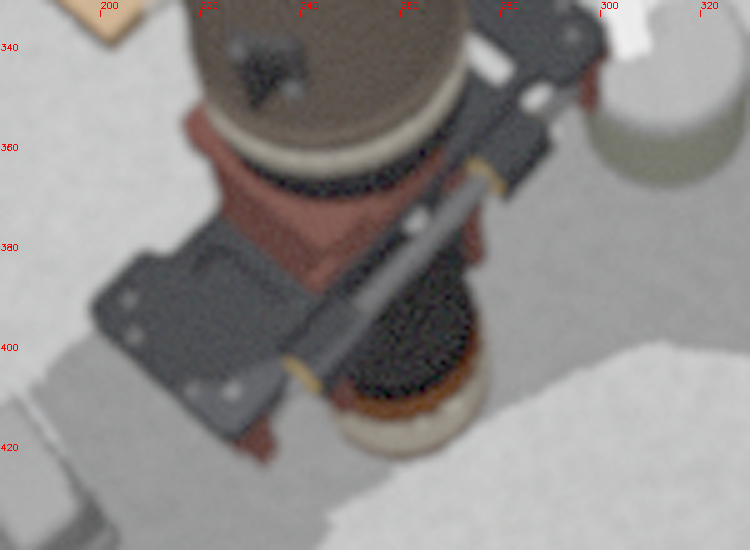

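The jar looks upright but may be gripped on a shoulder. I'll open, go 5 mm lower and regrip.

>>> arm_command(
  series=[0, 0, 0, 0, 0.75, 0, 0, 0, 0, 0.85, 0, 0, 0, 0, 0.85, 0, 0, -3, 0, 0.85, 0, 0, -2, 0, 0.85, 0, 0, 0, 0, 0.6, 0, 0, 0, 0, 0.6, 0, 0, 0, 0, 0.6, 0, 0, 0, 0, 0.6, 0, 0, 0, 0, 0.6],
)

```text
time: 11.08
ee_pos: [0.4181, 0.3537, 0.0142]
eef_rot: [[1.0, -0.029, -0.0], [-0.029, -1.0, -0.0], [-0.0, 0.0, -1.0]]
ft_force: [-0.9, 0.3, -1.1]
opening: 0.0575
```

>>> arm_command(
  series=[0, 0, 0, 0, 0.6, 0, 0, 0, 0, 0.6, 0, 0, 0, 0, 0.6],
)

```text
time: 11.33
ee_pos: [0.4182, 0.3538, 0.0142]
eef_rot: [[1.0, -0.029, -0.0], [-0.029, -1.0, -0.0], [-0.0, 0.0, -1.0]]
ft_force: [-0.2, -0.3, -1.9]
opening: 0.0578
```

>>> arm_command(
  series=[0, 0, 5, 0, 0.6, 0, 0, 15, 0, 0.6, 0, 0, 25, 0, 0.6, 0, 0, 15, 0, 0.6, 0, 0, 0, 0, 0.6, 0, 0, 0, 0, 0.6],
  force=25,
)

```text
time: 11.83
ee_pos: [0.4187, 0.3541, 0.075]
eef_rot: [[1.0, -0.029, 0.002], [-0.029, -1.0, 0.001], [0.002, -0.001, -1.0]]
ft_force: [-0.5, 0.4, -2.5]
opening: 0.0574
```

Run:
```python
from h import *
for n in I: cv2.imwrite(f"pics/{n}5.png",bot.read_camera(n)[:,:,::-1])
crop("pics/side5.png",(180,320,330,430),5,"pics/v5.png")
s=bot.get_state();x,y,z=s['ee_pos'];print(s['ee_pos'],s['ft_force'],s['ft_torque'],s['opening']); b=z-.0142
P=[[x+r*np.cos(a),y+r*np.sin(a),b+h] for r,h in((.031,0),(.029,.066)) for a in np.arange(0,6.28,1.57)]
print(proj("side",P))
```

```text
[0.4178 0.3532 0.0735] [ 0.3062 -0.2008 -1.6152] [ 0.0639  0.0192 -0.0098] 0.05755308504386272
[[246.0867 381.5301]
 [246.9547 405.4772]
 [272.306  402.2112]
 [270.7174 378.4651]
 [242.6572 365.5625]
 [243.4188 388.7224]
 [268.4919 385.5679]
 [267.0284 362.5998]]
```

View pics/v5.png

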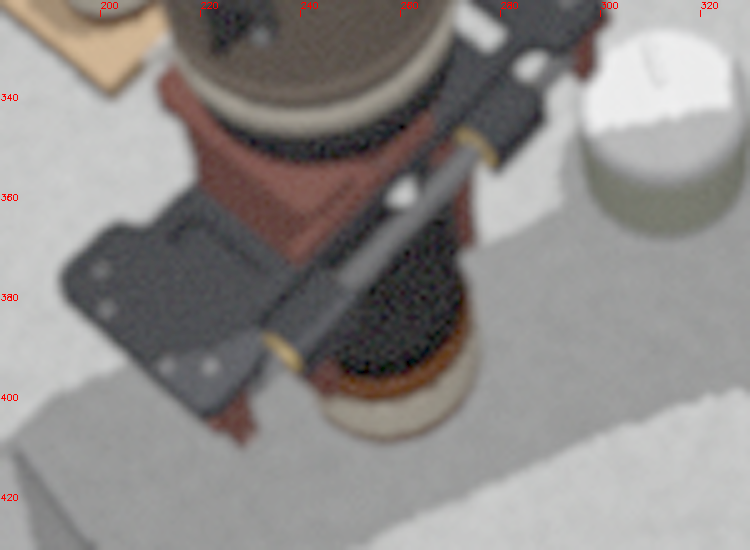

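Held upright. Carrying it to its place.

>>> arm_command(
  series=[0, 0, 30, 0, 0.6, 5, -15, 30, 0, 0.6, 11, -36, 0, 0, 0.6, 12, -38, 0, 0, 0.6, 12, -38, 0, 0, 0.6, 12, -38, 0, 0, 0.6, 12, -38, 0, 0, 0.6, 12, -38, 0, 0, 0.6, 12, -38, 0, 0, 0.6, 12, -38, 0, 0, 0.6],
)

```text
time: 12.77
ee_pos: [0.5176, 0.0347, 0.1331]
eef_rot: [[1.0, -0.029, -0.002], [-0.029, -1.0, -0.0], [-0.002, 0.0, -1.0]]
ft_force: [1.2, 0.2, -1.7]
opening: 0.0577
```

>>> arm_command(
  series=[12, -38, 0, 0, 0.6, 12, -38, 0, 0, 0.6, 12, -38, 0, 0, 0.6, 12, -38, 0, 0, 0.6, 12, -38, 0, 0, 0.6, 12, -38, 0, 0, 0.6, 12, -38, 0, 0, 0.6, 12, -38, 0, 0, 0.6, 3, -10, 0, 0, 0.6, 0, 0, 0, 0, 0.6],
)

```text
time: 13.6
ee_pos: [0.6158, -0.282, 0.1316]
eef_rot: [[0.999, -0.035, -0.003], [-0.035, -0.999, -0.001], [-0.003, 0.001, -1.0]]
ft_force: [-0.5, -0.4, -0.7]
opening: 0.0575
```

>>> arm_command(
  series=[1, 1, -25, 0, 0.6, 0, 0, -30, 0, 0.6, 0, 0, -25, 0, 0.6, 0, 0, -15, 0, 0.6, 0, 0, -8, 0, 0.6, 0, 0, -3, 0, 0.6, 0, 0, 0, 0, 0.6, 0, 0, 0, 0, 0.6],
)

```text
time: 14.27
ee_pos: [0.6189, -0.2757, 0.0292]
eef_rot: [[1.0, -0.028, 0.001], [-0.028, -1.0, -0.0], [0.001, 0.0, -1.0]]
ft_force: [-0.8, 1.1, -1.4]
opening: 0.0575
```

Run:
```python
from h import *
for n in I: cv2.imwrite(f"pics/{n}6.png",bot.read_camera(n)[:,:,::-1])
s=bot.get_state();print(s['ee_pos'],s['ft_force'],s['opening'])
im=np.hstack([cv2.resize(cv2.imread("pics/top6.png")[120:245,390:490],(400,500)),cv2.resize(cv2.imread("pics/side6.png")[100:225,300:400],(400,500))])
cv2.imwrite("pics/v6.png",(255*(im/255.)**.55).astype(np.uint8))
```

```text
[ 0.6191 -0.2762  0.0297] [ 0.1501  0.8624 -1.6834] 0.05770067630186767
```

View pics/v6.png

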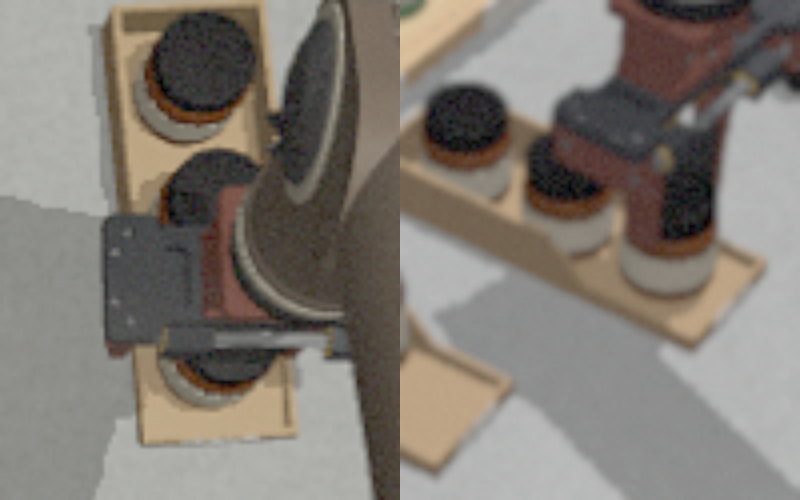

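Jar above its place, about 5 mm too far to +y. Correct and lower.

>>> arm_command(
  series=[-1, -3, 0, 0, 0.6, 0, -2, 0, 0, 0.6, 0, 0, -3, 0, 0.6, 0, 0, -3, 0, 0.6, 0, 0, -1, 0, 0.6, 0, 0, 0, 0, 0.6, 0, 0, 0, 0, 0.6],
)

```text
time: 14.95
ee_pos: [0.6171, -0.2809, 0.021]
eef_rot: [[1.0, -0.029, -0.0], [-0.029, -1.0, 0.0], [-0.0, -0.0, -1.0]]
ft_force: [0.3, -0.6, -0.4]
opening: 0.058
```

>>> arm_command(
  series=[0, 0, -1, 0, 0.6, 0, 0, -1, 0, 0.6, 0, 0, 0, 0, 0.6, 0, 0, 0, 0, 0.6],
)

```text
time: 15.28
ee_pos: [0.6171, -0.2811, 0.0192]
eef_rot: [[1.0, -0.029, -0.0], [-0.029, -1.0, 0.0], [-0.0, -0.0, -1.0]]
ft_force: [0.2, 0.0, -1.5]
opening: 0.0575
```

>>> arm_command(
  series=[0, 0, -0.5, 0, 0.6, 0, 0, -0.5, 0, 0.6, 0, 0, 0, 0, 0.6, 0, 0, 0, 0, 0.6],
)

```text
time: 15.62
ee_pos: [0.6172, -0.2812, 0.0183]
eef_rot: [[1.0, -0.029, 0.0], [-0.029, -1.0, -0.0], [0.0, 0.0, -1.0]]
ft_force: [0.6, 0.3, -0.6]
opening: 0.0573
```

>>> arm_command(
  series=[0, 0, -0.3, 0, 0.6, 0, 0, 0, 0, 0.6, 0, 0, 0, 0, 0.6],
)

```text
time: 15.87
ee_pos: [0.6172, -0.2812, 0.0182]
eef_rot: [[1.0, -0.029, 0.0], [-0.029, -1.0, -0.0], [0.0, 0.0, -1.0]]
ft_force: [-1.6, -0.3, 1.1]
opening: 0.0575
```

>>> arm_command(
  series=[0, 0, 0.3, 0, 0.72, 0, 0, 0, 0, 0.8, 0, 0, 0, 0, 0.85, 0, 0, 0, 0, 0.85, 0, 0, 0, 0, 0.85, 0, 0, 12, 0, 0.85, 0, 0, 35, 0, 0.85, 0, 0, 40, 0, 0.85, 0, 0, 30, 0, 1, -15, -6, 0, 0, 1],
)

```text
time: 16.7
ee_pos: [0.6085, -0.2859, 0.1439]
eef_rot: [[1.0, -0.026, 0.012], [-0.026, -1.0, -0.003], [0.013, 0.002, -1.0]]
ft_force: [0.3, -0.8, 0.4]
opening: 0.0844
```

>>> arm_command(
  series=[-30, -12, 0, 5, 1, -35, -14, 0, 6, 1, -35, -14, 0, 6, 1, -35, -14, 0, 6, 1, -20, -8, 0, 6, 1, -9, -4, 0, 3.5, 1, 0, 0, 0, 0, 1, 0, 0, 0, 0, 1],
)

```text
time: 17.37
ee_pos: [0.4384, -0.3536, 0.1363]
eef_rot: [[0.86, 0.51, 0.001], [0.51, -0.86, -0.001], [0.001, 0.001, -1.0]]
ft_force: [0.5, 1.3, -0.5]
opening: 0.0877
```

Run:
```python
from h import *
s=bot.get_state();print(s['ee_pos'],s['eef_rot'][:2,:2],s['opening'],s['q'])
for n in I: cv2.imwrite(f"pics/{n}7.png",bot.read_camera(n)[:,:,::-1])
im=np.hstack([cv2.resize(cv2.imread("pics/top7.png")[110:310,400:600],(400,400)),cv2.resize(cv2.imread("pics/side7.png")[100:250,300:450],(400,400))])
cv2.imwrite("pics/v7.png",(255*(im/255.)**.55).astype(np.uint8))
```

```text
[ 0.4384 -0.3536  0.1363] [[ 0.8604  0.5096]
 [ 0.5096 -0.8604]] 0.08770277001143038 [ 0.9591  0.4007 -0.4741  1.7861  0.2128  1.004  -0.6336]
```

View pics/v7.png

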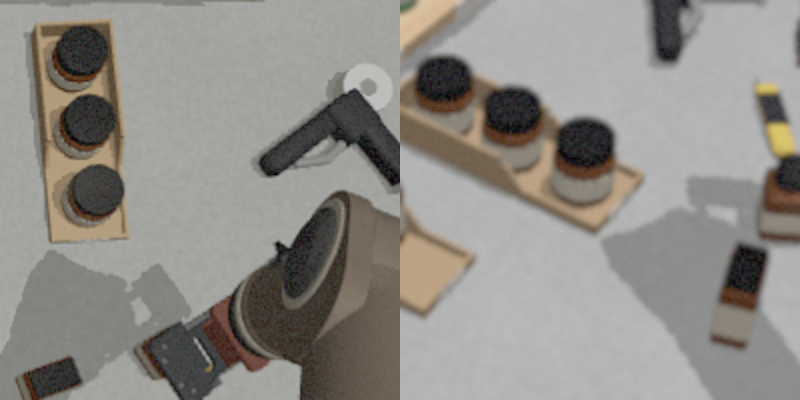

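The squat jar stands in line in its tray. The gripper is over the square jar; descending and closing.

>>> arm_command(
  series=[0, 0, -25, 0, 1, 0, 0, -30, 0, 1, 0, 0, -30, 0, 1, 0, 0, -20, 0, 1, 0, 0, -10, 0, 1, 0, 0, -3, 0, 1, 0, 0, 0, 0, 1, 0, 0, 0, 0, 0.7, 0, 0, 0, 0, 0.5, 0, 0, 0, 0, 0.4],
  force=18,
)

```text
time: 18.3
ee_pos: [0.439, -0.3537, 0.0186]
eef_rot: [[0.859, 0.512, 0.002], [0.512, -0.859, -0.001], [0.001, 0.002, -1.0]]
ft_force: [-0.1, 0.1, 0.4]
opening: 0.0713
```

>>> arm_command(
  series=[0, 0, 0, 0, 0.35, 0, 0, 0, 0, 0.35, 0, 0, 0, 0, 0.35, 0, 0, 0, 0, 0.35, 0, 0, 0, 0, 0.35, 0, 0, 0, 0, 0.35],
)

```text
time: 18.8
ee_pos: [0.4383, -0.3533, 0.0175]
eef_rot: [[0.859, 0.512, 0.0], [0.512, -0.859, -0.0], [0.0, 0.0, -1.0]]
ft_force: [-0.5, -0.3, 3.0]
opening: 0.0461
```

>>> arm_command(
  series=[0, 0, 10, 0, 0.35, 0, 0, 35, 0, 0.35, 0, 0, 40, 0, 0.35, 5, 7, 28, -2.3, 0.35, 18, 36, 0, -3, 0.35, 18, 36, 0, -3, 0.35, 18, 36, 0, -3, 0.35, 18, 36, 0, -3, 0.35, 18, 36, 0, -3, 0.35, 18, 36, 0, -3, 0.35],
)

```text
time: 19.63
ee_pos: [0.5514, -0.1282, 0.1308]
eef_rot: [[0.984, 0.18, -0.0], [0.18, -0.984, -0.0], [-0.0, 0.0, -1.0]]
ft_force: [0.8, 0.0, -1.8]
opening: 0.0459
```

>>> arm_command(
  series=[18, 36, 0, -3, 0.35, 18, 36, 0, -3, 0.35, 18, 36, 0, -3, 0.35, 18, 36, 0, -3, 0.35, 18, 36, 0, -3, 0.35, 18, 36, 0, -3, 0.35, 5, 7, 0, 0, 0.35, 0, 0, 0, 0, 0.35, 0, 0, 0, 0, 0.35],
)

```text
time: 20.38
ee_pos: [0.6636, 0.0931, 0.1299]
eef_rot: [[0.992, -0.128, -0.001], [-0.128, -0.992, -0.0], [-0.001, 0.001, -1.0]]
ft_force: [-0.2, -1.5, -1.7]
opening: 0.046
```

>>> arm_command(
  series=[0, 0, -25, 0, 0.35, 0, 0, -30, 0, 0.35, 0, 0, -25, 0, 0.35, 0, 0, -14, 0, 0.35, 0, 0, -6, 0, 0.35, 0, 0, -3, 0, 0.35, 0, 0, 0, 0, 0.35, 0, 0, 0, 0, 0.35],
)

```text
time: 21.05
ee_pos: [0.6651, 0.0927, 0.0287]
eef_rot: [[0.991, -0.13, 0.002], [-0.13, -0.991, 0.0], [0.002, -0.001, -1.0]]
ft_force: [-0.4, -0.5, -2.0]
opening: 0.0459
```

Run:
```python
from h import *
for n in I: cv2.imwrite(f"pics/{n}8.png",bot.read_camera(n)[:,:,::-1])
s=bot.get_state();print(s['ee_pos'],s['ft_force'],s['opening'])
im=np.hstack([cv2.resize(cv2.imread("pics/top8.png")[115:240,235:335],(400,500)),cv2.resize(cv2.imread("pics/side8.png")[170:295,190:290],(400,500))])
cv2.imwrite("pics/v8.png",(255*(im/255.)**.55).astype(np.uint8))
```

```text
[0.6652 0.093  0.0289] [ 0.4552  0.0605 -1.1198] 0.045749984829810755
```

View pics/v8.png

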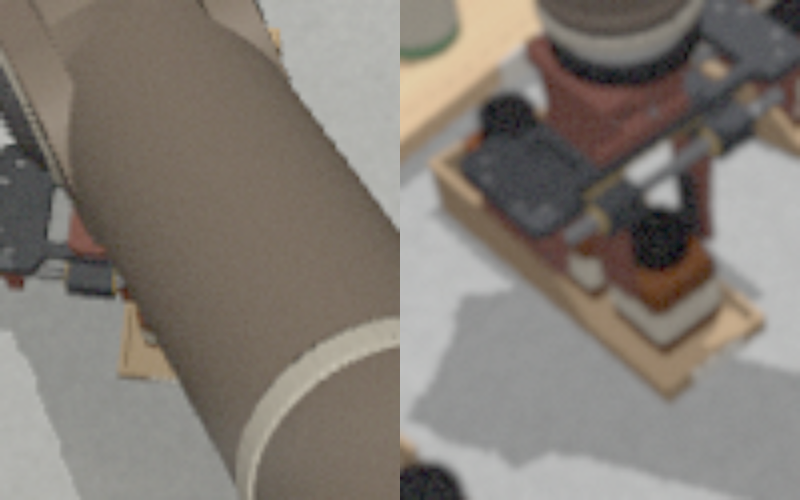

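The side picture shows the square jar upright inside its place and parallel to the lips (base corner at crop (665,350)). Lowering.

>>> arm_command(
  series=[-1, 0, -2, 0, 0.35, 0, 0, -2, 0, 0.35, 0, 0, -1, 0, 0.35, 0, 0, 0, 0, 0.35, 0, 0, 0, 0, 0.35],
)

```text
time: 21.57
ee_pos: [0.6631, 0.0929, 0.0222]
eef_rot: [[0.992, -0.13, -0.0], [-0.13, -0.992, -0.0], [-0.0, 0.0, -1.0]]
ft_force: [0.6, -0.1, -1.5]
opening: 0.046
```

>>> arm_command(
  series=[0, 0, -0.5, 0, 0.35, 0, 0, -0.5, 0, 0.35, 0, 0, 0, 0, 0.35, 0, 0, 0, 0, 0.35],
)

```text
time: 21.9
ee_pos: [0.6633, 0.0929, 0.0216]
eef_rot: [[0.992, -0.13, 0.0], [-0.13, -0.992, -0.0], [0.0, -0.0, -1.0]]
ft_force: [-2.5, -0.1, 2.2]
opening: 0.046
```

>>> arm_command(
  series=[0, 0, 0.4, 0, 0.55, 0, 0, 0, 0, 0.65, 0, 0, 0, 0, 0.72, 0, 0, 0, 0, 0.72, 0, 0, 0, 0, 0.72, 0, 0, 12, 0, 0.72, 0, 0, 35, 0, 0.72, 0, 0, 40, 0, 0.72, 0, 0, 30, 0, 1, -10, -12, 0, 2, 1],
)

```text
time: 22.73
ee_pos: [0.6578, 0.085, 0.1472]
eef_rot: [[0.996, -0.093, 0.012], [-0.093, -0.996, 0.004], [0.012, -0.005, -1.0]]
ft_force: [0.7, 0.7, 0.4]
opening: 0.073
```

>>> arm_command(
  series=[-25, -31, 0, 3, 1, -25, -31, 0, 3, 1, -25, -31, 0, 3, 1, -25, -31, 0, 3, 1, -25, -31, 0, 3, 1, -25, -31, 0, 3, 1, -25, -31, 0, 3, 1, -25, -30, 0, 3, 1, -25, -30, 0, 1, 1, -19, -20, 0, 0, 1],
)

```text
time: 23.57
ee_pos: [0.4069, -0.219, 0.1396]
eef_rot: [[0.943, 0.333, 0.0], [0.333, -0.943, -0.002], [-0.0, 0.002, -1.0]]
ft_force: [-0.8, 0.1, -0.7]
opening: 0.0876
```

>>> arm_command(
  series=[0, 0, 0, 0, 1, 0, 0, 0, 0, 1],
)

```text
time: 23.73
ee_pos: [0.4086, -0.2175, 0.1396]
eef_rot: [[0.944, 0.331, 0.001], [0.331, -0.944, -0.001], [0.0, 0.001, -1.0]]
ft_force: [0.5, 0.7, 0.2]
opening: 0.0879
```

Run:
```python
from h import *
s=bot.get_state();print(s['ee_pos'],s['eef_rot'][:2,:2],s['opening'])
for n in I: cv2.imwrite(f"pics/{n}9.png",bot.read_camera(n)[:,:,::-1])
im=np.hstack([cv2.resize(cv2.imread("pics/top9.png")[110:310,240:440],(400,400)),cv2.resize(cv2.imread("pics/side9.png")[150:300,200:350],(400,400))])
cv2.imwrite("pics/v9.png",(255*(im/255.)**.55).astype(np.uint8))
```

```text
[ 0.4086 -0.2175  0.1396] [[ 0.9436  0.331 ]
 [ 0.331  -0.9436]] 0.0878536791868371
```

View pics/v9.png

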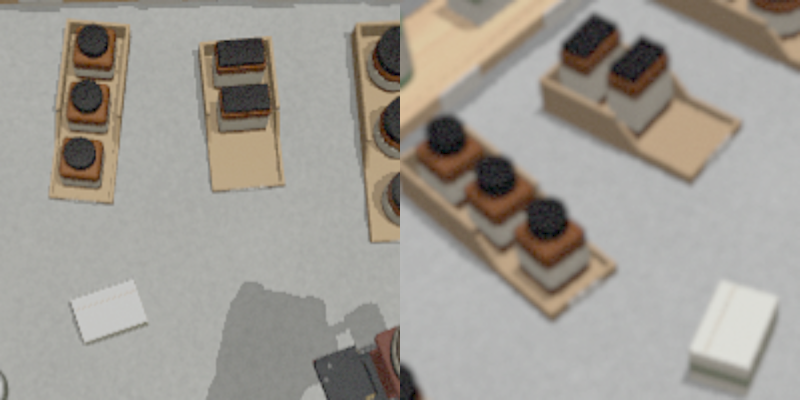

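The square jar is in line with its stock, top crop (80,155). Now the tin.

>>> arm_command(
  series=[0, 1, -25, 0, 1, 0, 0, -30, 0, 1, 0, 0, -30, 0, 1, 0, 0, -20, 0, 1, 0, 0, -10, 0, 1, 0, 0, -3, 0, 1, 0, 0, 0, 0, 1, 0, 0, 0, 0, 0.8, 0, 0, 0, 0, 0.6, 0, 0, 0, 0, 0.5],
  force=15,
)

```text
time: 24.67
ee_pos: [0.4101, -0.2155, 0.0218]
eef_rot: [[0.942, 0.334, 0.002], [0.334, -0.942, -0.001], [0.001, 0.002, -1.0]]
ft_force: [0.0, -0.2, -0.7]
opening: 0.0713
```

>>> arm_command(
  series=[0, 0, 0, 0, 0.45, 0, 0, 0, 0, 0.45, 0, 0, 0, 0, 0.45, 0, 0, 0, 0, 0.45, 0, 0, 0, 0, 0.45, 0, 0, 0, 0, 0.45],
)

```text
time: 25.17
ee_pos: [0.4096, -0.2156, 0.0212]
eef_rot: [[0.943, 0.334, 0.001], [0.334, -0.943, -0.001], [0.001, 0.001, -1.0]]
ft_force: [-0.2, -0.4, 6.3]
opening: 0.0559
```

>>> arm_command(
  series=[0, 0, 10, 0, 0.45, 0, 0, 35, 0, 0.45, 0, 0, 40, 0, 0.45, 0, 0, 25, 0, 0.45, 20, 9, 0, -2, 0.45, 35, 16, 0, -2, 0.45, 36, 17, 0, -2, 0.45, 36, 17, 0, -2, 0.45, 36, 17, 0, -2, 0.45, 36, 17, 0, -2, 0.45],
)

```text
time: 26.0
ee_pos: [0.6092, -0.1212, 0.131]
eef_rot: [[0.992, 0.129, -0.001], [0.129, -0.992, 0.0], [-0.001, -0.0, -1.0]]
ft_force: [1.1, -0.2, -1.5]
opening: 0.0559
```

>>> arm_command(
  series=[36, 17, 0, -2, 0.45, 20, 9, 0, -1.5, 0.45, 4, 1, 0, 0, 0.45, 0, 0, -25, 0, 0.45, 0, 0, -30, 0, 0.45, 0, 0, -25, 0, 0.45, 0, 0, -14, 0, 0.45, 0, 0, -6, 0, 0.45, 0, 0, 0, 0, 0.45, 0, 0, 0, 0, 0.45],
)

```text
time: 26.83
ee_pos: [0.6687, -0.0954, 0.0318]
eef_rot: [[0.998, 0.07, 0.001], [0.07, -0.998, -0.0], [0.001, 0.0, -1.0]]
ft_force: [0.5, 0.6, -0.3]
opening: 0.0558
```

Run:
```python
from h import *
for n in I: cv2.imwrite(f"pics/{n}10.png",bot.read_camera(n)[:,:,::-1])
s=bot.get_state();print(s['ee_pos'],s['eef_rot'],s['ft_force'],s['opening'])
im=np.hstack([cv2.resize(cv2.imread("pics/top10.png")[115:240,310:410],(400,500)),cv2.resize(cv2.imread("pics/side10.png")[130:255,240:340],(400,500))])
cv2.imwrite("pics/v10.png",(255*(im/255.)**.55).astype(np.uint8))
```

```text
[ 0.6694 -0.0953  0.0326] [[ 0.9975  0.0703  0.0027]
 [ 0.0703 -0.9975 -0.0002]
 [ 0.0027  0.0004 -1.    ]] [-0.345  -0.4078 -0.6793] 0.055614424826559296
```

View pics/v10.png

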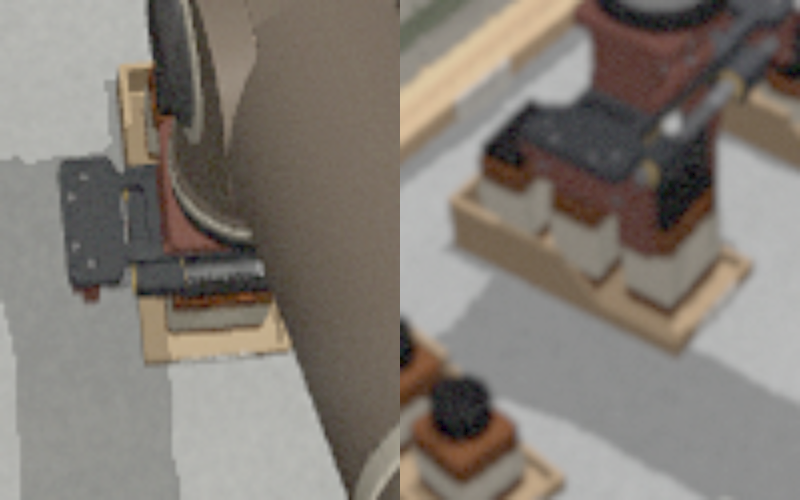

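The tin hangs squarely over its place. Lowering.

>>> arm_command(
  series=[0, 0, -3, 0, 0.45, 0, 0, -1.5, 0, 0.45, 0, 0, -0.5, 0, 0.45, 0, 0, 0, 0, 0.45, 0, 0, 0, 0, 0.45],
)

```text
time: 27.35
ee_pos: [0.6682, -0.0951, 0.0257]
eef_rot: [[0.998, 0.07, 0.0], [0.07, -0.998, -0.0], [0.0, 0.0, -1.0]]
ft_force: [-1.5, 0.2, -1.0]
opening: 0.0559
```

>>> arm_command(
  series=[0, 0, -0.5, 0, 0.45, 0, 0, -0.3, 0, 0.45, 0, 0, 0, 0, 0.45, 0, 0, 0, 0, 0.45],
)

```text
time: 27.68
ee_pos: [0.6684, -0.0951, 0.0254]
eef_rot: [[0.998, 0.071, 0.001], [0.071, -0.998, -0.0], [0.001, 0.0, -1.0]]
ft_force: [-1.1, 0.5, 3.9]
opening: 0.0559
```

Contact. Release, rise, and move back clear of the views.

>>> arm_command(
  series=[0, 0, 0.3, 0, 0.7, 0, 0, 0, 0, 0.75, 0, 0, 0, 0, 0.82, 0, 0, 0, 0, 0.82, 0, 0, 0, 0, 0.82, 0, 0, 12, 0, 0.82, 0, 0, 35, 0, 0.82, 0, 0, 40, 0, 0.82, 0, 0, 40, 0, 0.82, -15, -15, 10, 0, 0.82],
)

```text
time: 28.52
ee_pos: [0.6583, -0.1057, 0.1703]
eef_rot: [[0.997, 0.075, 0.011], [0.075, -0.997, 0.002], [0.011, -0.001, -1.0]]
ft_force: [-0.5, 0.2, 0.7]
opening: 0.0722
```

>>> arm_command(
  series=[-25, -30, 0, 0, 0.82, -25, -30, 0, 0, 0.82, -25, -30, 0, 0, 0.82, -25, -30, 0, 0, 0.82, -25, -30, 0, 0, 0.82, -25, -30, 0, 0, 0.82, -25, -30, 0, 0, 0.82, -25, -30, 0, 0, 0.82, -25, -30, 0, 0, 0.82, -25, -30, 0, 0, 0.82],
)

```text
time: 29.35
ee_pos: [0.4019, -0.4115, 0.1634]
eef_rot: [[0.998, 0.071, 0.001], [0.071, -0.998, -0.001], [0.001, 0.001, -1.0]]
ft_force: [1.0, 0.5, -0.0]
opening: 0.0721
```

>>> arm_command(
  series=[-10, -20, 0, 0, 0.82, 0, 0, 0, 0, 0.82, 0, 0, 0, 0, 0.82],
)

```text
time: 29.6
ee_pos: [0.3923, -0.4314, 0.1629]
eef_rot: [[0.998, 0.067, 0.0], [0.067, -0.998, -0.001], [0.0, 0.001, -1.0]]
ft_force: [-0.0, 1.0, -0.1]
opening: 0.072
```

Run:
```python
from h import *
for n in I: cv2.imwrite(f"pics/{n}11.png",bot.read_camera(n)[:,:,::-1])
a=cv2.resize(cv2.imread("pics/top11.png")[110:325,130:490],None,fx=2.2,fy=2.2,interpolation=2)
cv2.imwrite("pics/v11.png",(255*(a/255.)**.55).astype(np.uint8))
s=bot.get_state();print(s['time'],s['ee_pos'])
# lane check: cap centroids, top and side, coords in lane frame from the two stock caps
Z=dict(tall=.081,square=.073,tin=.081,squat=.0605);pitch=dict(tall=64,square=66,tin=54,squat=82)
W=dict(top=dict(tall=(175,128,212,226),square=(262,116,306,212),tin=(338,120,384,206),squat=(420,118,466,232)),
 side=dict(tall=(140,250,230,340),square=(205,190,285,270),tin=(256,155,330,218),squat=(300,115,392,188)))
for n in I:
    im=cv2.imread(f"pics/{n}11.png");b=cv2.inRange(im,(0,0,0),(45,45,45))
    for k,(x0,y0,x1,y1) in W[n].items():
        w=np.zeros_like(b);w[y0:y1,x0:x1]=b[y0:y1,x0:x1]
        w=cv2.morphologyEx(w,cv2.MORPH_OPEN,cv2.getStructuringElement(2,(9,9) if k!="squat" else (15,15)))
        N,l,s,c=cv2.connectedComponentsWithStats(w);c=[c[i] for i in range(1,N) if s[i,4]>80]
        P=plane(n,c,Z[k])[:,:2];P=P[np.argsort(-P[:,0])]
        if len(P)!=3: print(n,k,len(P),P.round(3).tolist());continue
        x=(P[0]-P[1]);x/=np.linalg.norm(x);d=P[1]-P[2];print(n,k,P[2],"ahead mm",d@x*1e3,"want",pitch[k],"lateral",(x[0]*-d[1]+x[1]*d[0])*1e3,"stock pitch",np.linalg.norm(P[0]-P[1])*1e3)
```

```text
29.7 [ 0.3942 -0.429   0.1627]
top tall [0.6381 0.287 ] ahead mm 61.87270737227571 want 64 lateral -2.7247295719778863 stock pitch 63.955735642118015
top square [0.6638 0.0927] ahead mm 65.90294524186541 want 66 lateral 0.6628550802982988 stock pitch 65.7764225580253
top tin [ 0.6661 -0.0943] ahead mm 54.320831579136026 want 54 lateral 0.8360568664922091 stock pitch 54.390431316881305
top squat [ 0.6163 -0.2793] ahead mm 82.7873690088721 want 82 lateral -0.01814271864444307 stock pitch 82.37183191198451
side tall [0.6382 0.2902] ahead mm 61.19758486052772 want 64 lateral -1.8540221787307334 stock pitch 62.663449621380856
side square [0.6648 0.0942] ahead mm 65.54735557071358 want 66 lateral 0.19033834018231804 stock pitch 64.28594915012775
side tin [ 0.6621 -0.0858] ahead mm 55.07980653259095 want 54 lateral 0.30438836371407235 stock pitch 53.65344763015245
side squat [ 0.6144 -0.2745] ahead mm 82.10496667038187 want 82 lateral 3.3527899310784637 stock pitch 81.5609228148984
```

View pics/v11.png

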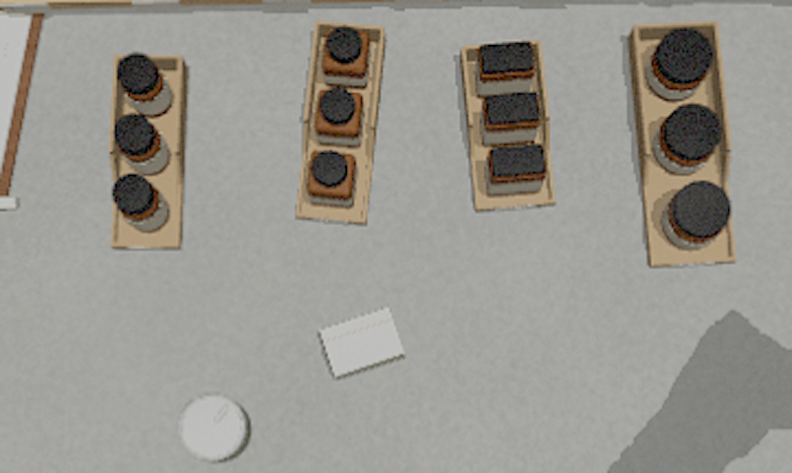

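All four stand upright in their lanes. One quick check of yaw and of the can and carton before handing in.

Run:
```python
from h import *
a,b=cv2.imread("pics/top0.png"),cv2.imread("pics/top11.png");p0,p1=cv2.imread("pics/side0.png"),cv2.imread("pics/side11.png")
for nm,(x0,y0,x1,y1) in dict(can=(205,285,250,325),carton=(268,243,322,288)).items():
    for i in(a,b):
        m=cv2.inRange(i[y0:y1,x0:x1],(135,)*3,(255,)*3);M=cv2.moments(m,True);print(nm,M['m10']/M['m00']+x0,M['m01']/M['m00']+y0)
h=cv2.cvtColor(b,cv2.COLOR_BGR2HSV)
for nm,x0,x1,ys in(("tin",340,384,((128,146),(150,169),(174,192))),("square",270,302,((120,148),(149,175),(177,203)))):
    for y0,y1 in ys:
        m=cv2.inRange(b[y0:y1,x0:x1],(0,0,0),(45,45,45))
        if nm=="square": m|=cv2.inRange(h[y0:y1,x0:x1],(0,120,25),(13,255,255))
        m=cv2.morphologyEx(m,cv2.MORPH_OPEN,np.ones((5,5)))
        c=max(cv2.findContours(m,0,cv2.CHAIN_APPROX_NONE)[0],key=cv2.contourArea)
        r=cv2.minAreaRect(c);M=cv2.moments(m,True);ang=np.degrees(.5*np.arctan2(2*M['mu11'],M['mu20']-M['mu02']));print(nm,np.round(r[1],1),round(r[2],1),"axis",round(ang,1))
```

```text
can 225.58018018018018 304.09549549549547
can 225.8573883161512 303.8333333333333
carton 294.0622222222222 264.88444444444445
carton 294.09714285714284 265.1042857142857
tin [14. 24.] 90.0 axis -4.4
tin [14. 24.] 90.0 axis -3.3
tin [16. 25.] 90.0 axis -3.3
square [19.6 22.9] 4.4 axis -89.9
square [23. 20.] 90.0 axis -89.9
square [21. 20.] 90.0 axis 78.2
```

The placed tin's axis matches its stock (-3.3° against -3.3° and -4.4°), and the can and carton haven't moved. Handing in.

```bash
python3 -c "
from cell import bot
print(bot.sign_off())"
```

```text
the job is handed in; nothing more can be done
None
```

All four spice packs are back in the empty front places of their own trays, upright and set down gently. I released each one only after the wrist force showed it touching the tray floor. The job was handed in at about 30 s on the robot's clock.

**Position:** The last top view puts the square jar, tin and squat jar within about 1 mm of the line and spacing of the stock behind them. The tall jar is 2–3 mm off.

**Squareness:** The tin's measured angle matches its stock (−3.3° against −3.3° and −4.4°). The angle check on the square jar was inconclusive. I set it down at −7.4°, the tray angle measured from its stock, and it looks parallel in both views.

**Can and carton:** They moved by no more than 0.3 px in the top view, so they stand where they were.

**Disagreements:**
- The gripper read 57.5 mm on the squat jar instead of 62 mm. Regripping 5 mm lower gave the same reading, and I don't know why. The jar was carried and placed upright.
- The side camera puts the squat jar 3 mm off its line, while the top view shows it on line. The side camera also read about 2–4 mm further to +y than the top view in most of the checks.

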